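# Park the key-blank tin through the gap beside the cutter

## Robot

A 6-joint arm with a two-finger parallel gripper is mounted at the origin on the work surface. World frame = base frame: x ahead of the robot, y to its left, z up, the work surface at z = 0. Lengths are in m, angles in rad, forces in N, time in s.
With the tool pointing down it reaches from about 0.35 to 0.975 m from the base axis. Payload 4.9 kg.
Tool frame: the origin (TCP) lies on the mounting face of the last link; the fingertips stand 173 mm ahead of it and the grasp point (between the pads) lies 155 mm ahead of it; z points along the fingers, y is the line along which they close (so a half turn about z gives the same grasp; the last joint's range is limited). The gripper opens to 85 mm and grips with 20 to 120 N. Pads are 22 mm wide; open, the fingers measure 114 mm over their backs; the gripper's body (76 mm by 85 mm) begins 54 mm behind the grasp point. The pads swing forward as they close: fully open they stand 13 mm farther back than shut.
Start: joints at [1.021, 0.053, 1.613, -0, 1.476, -0.119], TCP at [0.261, 0.568, 0.405] pointing down, gripper open.
Joint ranges: [-3.01, 3.01], [-1.01, 2.22], [0.06, 2.58], [-1.02, 4.17], [0.09, 2.62], [-3.14, 3.14]. Speed limits (rad/s): [2.57, 2.57, 3.14, 3.14, 3.14, 3.14].

## Interface

Orientations are given as a unit quaternion [w, x, y, z].
In Python, from cell import bot gives the robot as it stands. The module is installed in compiled form; this text tells all that it offers.
- The arm moves only by the tool step_arm, never from a script. Its argument "steps" is a list of rows, each an object with "linear": the shift along the tool's x, y, z in m, a list of three; "turn": the turn about the tool's z in rad; "grip": the closure in counts, from 0 (fully open) to 255 (shut). In form: [{"linear": [x, y, z], "turn": turn, "grip": grip}, ...]. A call has 1 to 5 rows; each row is the pose to reach, as a shift and turn from the pose commanded when the call began, along the tool's axes at that moment; what a row does not reach only later rows make up. A row lasts 1/8 s, in which the tool goes at most 62.5 mm and 10.7 degrees, less where a joint would pass 70% of its speed; a pose out of reach is approached as far as the arm can. A call with a gripper value outside its range is refused whole. The fingers move at their own pace and stop on an object; "grip_force" is the grip in N (left out, the last holds). Time passes only in rows, so rows that repeat a pose let the fingers close. It gives the time, the measured TCP pose, the force, the opening and the grip force at its end, in the units of the state.
- bot.read_state(): the state, without advancing time (a new reading comes with each control period).
- bot.camera(name): name is "scene" or "side" or "wrist"; returns (picture, depth): 384x512x3 uint8, red, green, blue; 384x512 float32, m along the optical axis (not along the pixel's ray), 0 where there is no reading.
- bot.get_calibration(name): a dict with "intrinsics" (3x3 intrinsics, pixels), "R" (3x3) and "t" (3): a world point X has camera coordinates R X + t. Camera axes: x right, y down, z forward; pixel columns grow to the right and rows downward; lengths in m; the calibration is good to about 2 mm. A picture is of the moment at which its call begins: read the wrist's pose just before it. get_calibration takes no time and is no camera call; for the wrist camera it gives the pose at the moment of the call.
- bot.hand_in(): hands the job in; it is judged then, once.
The state is a dict: "t": time; "joint_positions": joint angles; "qd": joint speeds; "effort": joint torques, N m; "eef_pos": TCP position; "tcp_rot": TCP orientation; "ft_force": force on the tool from outside, world axes, zero at the start; "moment": the same for the moment, N m; "gripper_width": finger opening in m; "grip_force": force on a finger pad.
Only numpy, scipy, OpenCV 4.12 (cv2) and the standard library are available. Lean on these libraries where they do the work, as an engineer would, in place of code of your own. Each camera call takes 0.05 s, during which the arm holds its last target. There are 200 camera calls.

## Task

Closing time: push the flat yellow-and-red tin of key blanks along the ledge, through the narrow gap between the green key cutter's foot and the dark steel block, and on until it lies wholly on the red-oxide painted patch beyond, squarely in line with it. Only push it with the fingers: do not pick it up or tip it, and leave the crank and every other thing where it is.

Things in the scene. Friction and masses are not known exactly. Their poses are not given: they have to be found in the camera images.
- tin: Closed rectangular tin of key blanks, yellow with a red lid and cream label, 110 mm long (its x) x 90 mm wide (its y) x 30 mm high, 0.3 to 0.55 kg, loose on the ledge (z = 0). Origin: centre of its underside. It starts on the -x side of gap, off line and turned, its +x end towards the gap.
- gap (a point): Point on the ledge (z = 0) midway across the gap. x runs through the gap, from the tin's starting side to the painted patch (roughly world -y, within 12 degrees); y points across it to the key cutter; z up. The gap is 97 mm wide: the cutter's foot has its face at y = +48.5 mm, the steel block at y = -48.5 mm, with rounded corners.
- cutter: Green hand-cranked key cutter, fixed. Origin and axes as gap. Its foot, 30 mm high, spans x = -40 to 40, y = 48.5 to 125 mm. Behind it lies the base, 24 mm high, x = -110 to 110, y = 125 to 255 mm, with machine parts up to 146 mm high from y = 140 mm on.
- anvil: Dark steel block, fixed, the gap's other side, 80 mm long along the gap, 50 mm wide, 33 mm high, axes as gap. Origin: on the ledge, middle of its face on the gap; it may sit up to 12 mm up or down the gap from gap.
- bay: Flat red-oxide rectangle painted on the ledge beyond the gap, 160 mm (its x, along the gap's x axis) x 120 mm (its y). Origin: its centre, in line with the gap's middle and 150 to 170 mm beyond it. No height to speak of.
- crank_grip (a point): Middle of the grip of the rusty crank handle on the cutter's +x end (axes of gap). It swings on a 60 mm radius about an axle at x = 120, y = 190 mm, 112 mm up, and turns easily when knocked.
- lock: brass ignition lock barrel standing upright, 36 mm across, 44 mm tall; loose, to be left where it is. Origin: on the ledge, under its middle.
- radio_knob: cracked amber bakelite radio knob, 38 mm across, 20 mm tall; loose, to be left where it is. Origin: on the ledge, under its middle.
- cap1: green plastic key cap lying flat, 35 x 26 x 8 mm; loose, to be left where it is. Origin: on the ledge, under its round bow.
- cap2: green plastic key cap lying flat, 35 x 26 x 8 mm; loose, to be left where it is. Origin: on the ledge, under its round bow.
- pliers: steel slip-joint pliers lying flat, about 150 mm long, 56 mm wide, 16 mm high; body x runs from handles to jaws; loose, to be left where it is. Origin: on the ledge, under the pivot.
- oil_can: blue oil can standing upright, 56 mm across, 110 mm tall; loose, to be left where it is. Origin: on the ledge, under its middle.

How it is judged:
On the way:
1. the tin lies in the gap, in line with it (x of tin in the frame of gap between -0.035 and 0.035 m and y of tin in the frame of gap between -0.012 and 0.012 m and angle between the x axis of tin and the x axis of gap, either way round below 0.2 rad), for 0.05 s.
At the end, for the whole second after the job is handed in: The tin lies flat and still on the painted patch beyond the gap: its centre within 27 mm along and 17 mm across of the patch's centre (so that none of it overhangs), turned less than 14 degrees from it (x of tin in the frame of bay between -0.027 and 0.027 m and y of tin in the frame of bay between -0.017 and 0.017 m and angle between the x axis of tin and the x axis of bay, either way round below 0.25 rad and height (world z) of tin below 0.004 m and angle between tin's own z axis and vertical below 0.05 rad and linear speed of tin below 0.01 m/s); the robot touches nothing.
It fails at once if the tin is lifted or tipped (height (world z) of tin above 0.008 m or angle between tin's own z axis and vertical above 0.15 rad).
It fails at once if the crank is turned (distance of crank_grip from where it was at the start of the episode above 0.02 m).
It fails at once if another thing on the ledge is moved by more than 20 mm (distance of any of lock, radio_knob, cap1, cap2, pliers, oil_can from where it was at the start of the episode above 0.02 m).
It also fails if it takes over 72 s, if anything falls off the work surface, if the arm or the gripper's body presses on something with over 40 N, if the wrist force passes 120 N, or if a joint passes its speed limit or range.

## Working session

There is one attempt and no reset: what is moved stays moved. The work goes in short steps, Python scripts to look and compute and a tool call to move; the robot and the scene stay as the last step left them, time stands still between calls to the robot, and variables do not carry over. Pictures are saved under pics/ and viewed, at most 10 in all, crops included, and the job is handed in when it is done.

Besides the shell and the picture viewer there is one more tool, called after "Request:" as a command line: name --argument value ..., lists and objects as JSON in quotes. step_arm: Moves the arm, as the interface text tells. Its arguments: {"type":"object","properties":{"steps":{"type":"array"},"grip_force":{"type":"number"}},"required":["steps"]}

```bash
mkdir -p pics
cat > h.py <<'E'
import numpy as np,cv2
from cell import bot
def snap(n,f=None):
    c=bot.get_calibration(n);p,d=bot.camera(n)
    if f: cv2.imwrite('pics/'+f,p[:,:,::-1])
    K=np.array(c['intrinsics']);R=np.array(c['R']);t=np.array(c['t'])
    v,u=np.mgrid[:384,:512]
    C=np.stack([(u-K[0,2])/K[0,0]*d,(v-K[1,2])/K[1,1]*d,d],-1)
    W=(C-t)@R   # R^T (C-t)
    W[d==0]=np.nan
    return p,d,W,(K,R,t)
E
python3 - <<'E'
from h import *
s=bot.read_state();print(s)
ims=[]
for n in('scene','side','wrist'):
    p,d,W,c=snap(n,n+'0.png');np.savez(n+'0.npz',p=p,W=W);ims.append(p[:,:,::-1])
    print(n,c)
cv2.imwrite('pics/all0.png',cv2.resize(np.vstack([np.hstack(ims[:2]),np.hstack([ims[2],ims[2]*0])]),(800,600)))
E
```

```text
{'t': 0.0, 'joint_positions': array([ 1.02099557e+00,  5.33758776e-02,  1.61427095e+00,  1.31910095e-05,
        1.47598816e+00, -1.19044441e-01]), 'qd': array([-3.47251205e-05,  5.39545895e-04, -5.47364584e-04, -6.49479049e-04,
       -6.73573712e-04, -2.67867370e-04]), 'effort': array([ 2.83047648e-04, -3.93656337e+01, -3.70189762e+01, -7.70815041e-05,
        6.67728775e-03, -1.45015076e-05]), 'eef_pos': array([0.26086156, 0.56767383, 0.40346463]), 'tcp_rot': array([-3.41372929e-04,  2.13717370e-01,  9.76895001e-01, -9.62439675e-04]), 'ft_force': array([-0.14061956, -0.8895797 ,  0.52048014]), 'moment': array([-0.00912576, -0.02194535,  0.0146119 ]), 'grip_force': 0.0, 'gripper_width': 0.08555281262063401}
scene (array([[429.92239323,   0.        , 255.34607946],
       [  0.        , 429.92239323, 191.65982545],
       [  0.        ,   0.        ,   1.        ]]), array([[ 0.58177979,  0.8133306 , -0.00506127],
       [ 0.63165981, -0.45573236, -0.62714744],
       [-0.51238479,  0.3616647 , -0.77888412]]), array([-0.38890957, -0.27787058,  1.44796421]))
side (array([[419.95914999,   0.        , 262.08438485],
       [  0.        , 419.95914999, 193.85922272],
       [  0.        ,   0.        ,   1.        ]]), array([[ 0.83828952, -0.54502369,  0.01482782],
       [-0.42148557, -0.6650502 , -0.61648855],
       [ 0.34586211,  0.51054618, -0.78722424]]), array([-0.48120296,  0.35577116,  0.91930344]))
wrist (array([[305.33903818,   0.        , 253.28452444],
       [  0.        , 305.33903818, 185.74475555],
       [  0.        ,   0.        ,   1.        ]]), array([[ 0.4165183 ,  0.90912583, -0.00165427],
       [ 0.86918263, -0.39768346,  0.29388673],
       [ 0.26652214, -0.12384706, -0.95583882]]), array([-0.62450676, -0.03945404,  0.37854455]))
```

View pics/all0.png

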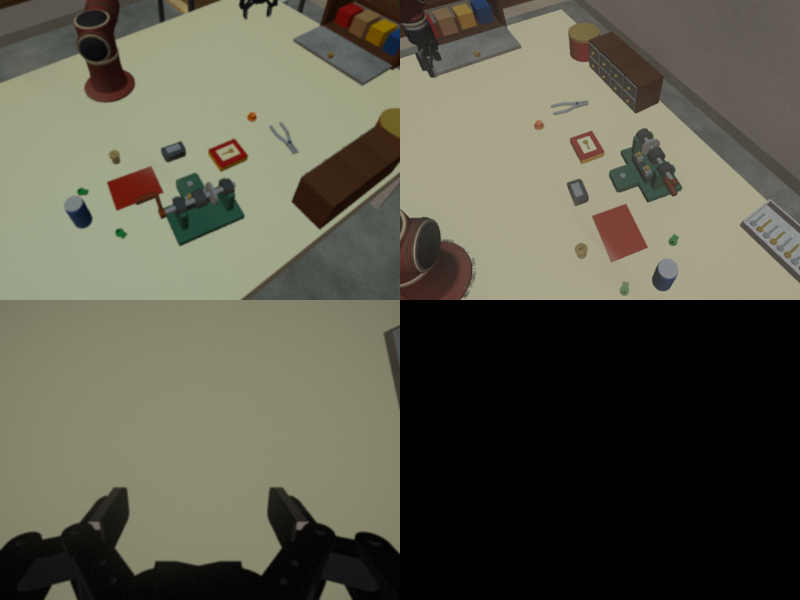

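The views show everything. In the side view the tin is at composite (587,148), the cutter foot at (625,178), the steel block at (578,191) and the patch at (620,232). Next I measure them.

```bash
cat > m.py <<'E'
from h import *
def meas(n,p,W):
    hsv=cv2.cvtColor(p,cv2.COLOR_RGB2HSV).astype(int);H,S,V=[hsv[...,i] for i in range(3)]
    z=W[...,2];ws=(W[...,0]>.2)&(W[...,0]<1.1)&(W[...,1]>-.6)&(W[...,1]<.6)
    red=((H<12)|(H>168))&(S>110)
    ms={'bay':red&(abs(z)<.008),'tintop':(z>.024)&(z<.036)&((H<32)|(H>165))&(S>25),
     'block':(z>.027)&(z<.039)&(S<90)&(V<110),'foot':(z>.022)&(z<.035)&(H>40)&(H<95)&(S>60),
     'low':(z>.007)&(z<.12)}
    for k,m in ms.items():
        q,l,st,ce=cv2.connectedComponentsWithStats((m&ws).astype(np.uint8),connectivity=8)
        for i in range(1,q):
            if st[i,4]<40: continue
            P=W[l==i];r=cv2.minAreaRect((P[:,:2]*1000).astype(np.float32))
            print(n,k,'px',ce[i].round(),st[i,4],'c',np.round(r[0]),'sz',np.round(r[1]),'ang %.1f'%r[2],'z %.3f'%np.median(P[:,2]),'V',int(np.median(V[l==i])))
if __name__=='__main__':
    for n in('scene','side'):
        f=np.load(n+'0.npz');meas(n,f['p'],f['W'])
E
python3 m.py
```

```text
scene bay px [170. 239.] 2107 c [ 519. -161.] sz [158. 121.] ang 79.3 z 0.001 V 108
scene tintop px [292. 196.] 1069 c [604. 168.] sz [111.  92.] ang 82.9 z 0.031 V 118
scene tintop px [398. 272.] 159 c [937. 229.] sz [134.  54.] ang 25.9 z 0.030 V 44
scene block px [222. 192.] 321 c [482.  20.] sz [79. 52.] ang 78.8 z 0.031 V 58
scene block px [240. 232.] 92 c [635. -15.] sz [80. 68.] ang 77.3 z 0.031 V 83
scene block px [243. 235.] 50 c [635. -14.] sz [20. 27.] ang 56.2 z 0.033 V 87
scene foot px [242. 236.] 582 c [639. -17.] sz [77. 75.] ang 78.8 z 0.030 V 75
scene foot px [261. 281.] 2233 c [752. -39.] sz [215. 104.] ang 79.1 z 0.024 V 70
scene low px [323. 148.] 81 c [510. 366.] sz [30. 28.] ang 2.3 z 0.019 V 140
scene low px [365. 176.] 336 c [663. 394.] sz [ 57. 151.] ang 75.6 z 0.012 V 114
scene low px [291. 197.] 1264 c [604. 168.] sz [111.  93.] ang 82.9 z 0.030 V 117
scene low px [222. 193.] 550 c [481.  20.] sz [80. 54.] ang 78.9 z 0.030 V 57
scene low px [147. 200.] 182 c [ 388. -162.] sz [32. 34.] ang 58.9 z 0.042 V 111
scene low px [425. 255.] 2429 c [924. 401.] sz [36
[... 2035 characters left out ...]
73. 297.] 98 c [ 913. -420.] sz [65. 18.] ang 5.5 z 0.009 V 115
side low px [482. 305.] 92 c [ 914. -443.] sz [66. 17.] ang 9.9 z 0.009 V 117
side low px [350. 306.] 85 c [ 641. -278.] sz [32. 23.] ang 28.3 z 0.009 V 112
side low px [491. 313.] 104 c [ 916. -474.] sz [20. 64.] ang 84.1 z 0.009 V 116
side low px [232. 320.] 241 c [ 385. -165.] sz [34. 34.] ang 54.3 z 0.044 V 123
side low px [501. 322.] 105 c [ 917. -498.] sz [19. 63.] ang 84.6 z 0.009 V 117
side low px [507. 333.] 71 c [ 902. -519.] sz [34. 19.] ang 22.6 z 0.009 V 115
side low px [339. 351.] 1007 c [ 534. -354.] sz [54. 53.] ang 68.1 z 0.107 V 129
side low px [288. 369.] 118 c [ 436. -313.] sz [33. 24.] ang 55.0 z 0.009 V 125
```

Request:
step_arm --steps '[{"linear": [-0.054, -0.02, 0], "turn": -0.12, "grip": 75}, {"linear": [-0.109, -0.041, 0], "turn": -0.241, "grip": 75}, {"linear": [-0.164, -0.061, 0], "turn": -0.241, "grip": 75}, {"linear": [-0.219, -0.082, 0], "turn": -0.241, "grip": 75}, {"linear": [-0.274, -0.1026, 0], "turn": -0.241, "grip": 75}]' --grip_force 30

```text
t: 0.78
eef_pos: [0.4681, 0.3586, 0.4044]
tcp_rot: [-0.0, 0.095, 0.996, -0.0]
ft_force: [0.4, 0.5, -0.2]
gripper_width: 0.0603
grip_force: 0.0
```

```bash
cat > g.py <<'E'
import numpy as np
from cell import bot
from scipy.spatial.transform import Rotation as Ro
A=np.deg2rad(79.0);G=np.array([552.5,-.5]);X=-np.array([np.cos(A),np.sin(A)]);Y=np.array([-X[1],X[0]])
def tog(p): d=np.asarray(p)-G;return np.array([d@X,d@Y])
def st(goal=None,yaw=None):
    s=bot.read_state();q=s['tcp_rot'];R=Ro.from_quat([q[1],q[2],q[3],q[0]]).as_matrix()
    p=s['eef_pos']*1000;g=tog(p[:2])
    print('t',round(s['t'],2),'p',p.round(1),'gap',g.round(1),'yang(gapframe) %.1f'%((np.degrees(np.arctan2(R[1,1],R[0,1])-np.arctan2(X[1],X[0]))+180)%360-180),'w',round(s['gripper_width'],4),'f',s['ft_force'].round(1))
    if goal is not None:
        w=goal[0]*X+goal[1]*Y-g[0]*X-g[1]*Y
        print('tool shift mm',(R.T@np.array([*w,goal[2]-p[2]])).round(1))
E
python3 -c "
from g import *
print(tog([603.5,166]));st((-173,90,300))"
```

```text
[-173.17218481   18.29328863]
t 0.78 p [468.1 358.6 404.4] gap [-336.4 -151.4] yang(gapframe) -179.9 w 0.0603 f [ 0.4  0.5 -0.2]
tool shift mm [-241.1 -164.   104.4]
```

Request:
step_arm --steps '[{"linear": [-0.048, -0.033, 0], "turn": 0, "grip": 75}, {"linear": [-0.096, -0.066, 0], "turn": 0, "grip": 75}, {"linear": [-0.145, -0.098, 0], "turn": 0, "grip": 75}, {"linear": [-0.193, -0.131, 0], "turn": 0, "grip": 75}, {"linear": [-0.241, -0.164, 0], "turn": 0, "grip": 75}]'

```text
t: 1.4
eef_pos: [0.6739, 0.1522, 0.4042]
tcp_rot: [-0.0, 0.095, 0.995, 0.0]
ft_force: [-0.1, 0.9, 0.1]
gripper_width: 0.0604
grip_force: 0.0
```

Request:
step_arm --steps '[{"linear": [0, 0, 0.05], "turn": 0, "grip": 75}, {"linear": [0, 0, 0.1], "turn": 0, "grip": 75}, {"linear": [0, 0, 0.14], "turn": 0, "grip": 75}, {"linear": [0, 0, 0.14], "turn": 0, "grip": 75}]'

```text
t: 1.9
eef_pos: [0.671, 0.1534, 0.2592]
tcp_rot: [-0.005, 0.095, 0.995, -0.001]
ft_force: [-0.8, 0.4, -0.3]
gripper_width: 0.0603
grip_force: 0.0
```

```bash
python3 -c "
from g import *
from h import *
st((-173,90,187))
p,d,W,c=snap('side','side1.png')
p2,d,W,c=snap('scene')
cv2.imwrite('pics/v1.png',np.hstack([cv2.resize(p[60:280,140:400],(400,340)),cv2.resize(p2[100:320,170:430],(400,340))])[:,:,::-1])"
```

```text
t 1.9 p [671.  153.4 259.2] gap [-173.7   86.9] yang(gapframe) -179.9 w 0.0603 f [-0.8  0.4 -0.3]
tool shift mm [-3.8 -0.5 72.2]
```

View pics/v1.png

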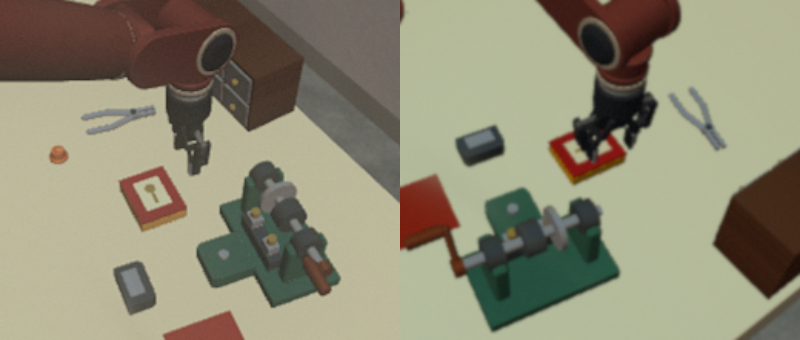

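Left panel: the fingers are at (195,160), standing clear on the tin's cutter side (tin at (155,195)). I lower them and push sideways.

Request:
step_arm --steps '[{"linear": [0, 0, 0.04], "turn": 0, "grip": 75}, {"linear": [0, 0, 0.07], "turn": 0, "grip": 75}, {"linear": [0, 0, 0.079], "turn": 0, "grip": 75}, {"linear": [0, 0, 0.079], "turn": 0, "grip": 75}]'

```text
t: 2.5
eef_pos: [0.6736, 0.1539, 0.1876]
tcp_rot: [0.001, 0.095, 0.996, 0.0]
ft_force: [-0.3, -1.2, 0.0]
gripper_width: 0.0605
grip_force: 0.0
```

Request:
step_arm --steps '[{"linear": [0.005, 0, 0], "turn": 0, "grip": 75}, {"linear": [0.01, 0, 0], "turn": 0, "grip": 75}, {"linear": [0.015, 0, 0], "turn": 0, "grip": 75}, {"linear": [0.02, 0, 0], "turn": 0, "grip": 75}, {"linear": [0.022, 0, 0], "turn": 0, "grip": 75}]'

```text
t: 3.12
eef_pos: [0.6517, 0.1577, 0.1868]
tcp_rot: [0.001, 0.095, 0.996, -0.0]
ft_force: [3.5, -2.1, 2.4]
gripper_width: 0.0605
grip_force: 2.0
```

```bash
python3 -c "
from g import *
from h import *
from m import meas
st((-173,57,182))
p,d,W,c=snap('side','side2.png')
z=W[...,2];m=(z>-.01)&(z<.08)&(W[...,0]>.62)&(W[...,0]<.72)&(W[...,1]>.1)&(W[...,1]<.23)
V=p.max(-1); m&=V<70
P=np.array([[*tog(q[:2]*1000),q[2]*1000] for q in W[m]]);print(len(P),P.min(0),P.max(0), np.percentile(P,5,axis=0))
meas('side',p,W)
cv2.imwrite('pics/v2.png',cv2.resize(p[100:260,180:340],(600,600))[:,:,::-1])" | grep -v -e low -e foot
```

```text
t 3.12 p [651.7 157.7 186.8] gap [-174.2   67.2] yang(gapframe) -179.9 w 0.0605 f [ 3.5 -2.1  2.4]
tool shift mm [10.2 -1.2  4.8]
78 [-225.23551631   53.09449143    2.33571285] [-113.10251896   87.3993338    79.04911734] [-207.00780228   54.97575728   24.6825621 ]
side bay px [281. 297.] 2890 c [ 519. -164.] sz [160. 118.] ang 79.0 z 0.002 V 143
side tintop px [312. 132.] 105 c [916. 223.] sz [ 40. 130.] ang 70.8 z 0.029 V 73
side tintop px [237. 185.] 968 c [606. 167.] sz [112. 108.] ang 79.1 z 0.030 V 139
side block px [308. 222.] 76 c [690. -33.] sz [ 24. 109.] ang 0.4 z 0.033 V 56
side block px [287. 225.] 694 c [640. -20.] sz [83. 84.] ang 80.0 z 0.030 V 96
side block px [228. 244.] 303 c [478.  17.] sz [79. 47.] ang 79.3 z 0.030 V 87
side block px [332. 364.] 47 c [ 519. -360.] sz [19. 53.] ang 22.7 z 0.033 V 78
```

View pics/v2.png

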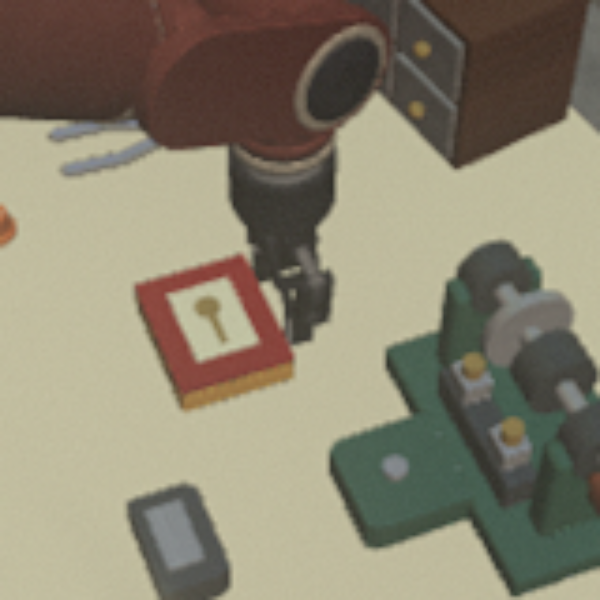

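The fingers touch the tin's side at (295,330). The tin is already square at 79.1°, and its centre is about 11 mm off line.

Request:
step_arm --steps '[{"linear": [0.003, 0, 0], "turn": 0, "grip": 75}, {"linear": [0.006, 0, 0], "turn": 0, "grip": 75}, {"linear": [0.009, 0, 0], "turn": 0, "grip": 75}, {"linear": [0.011, 0, 0], "turn": 0, "grip": 75}, {"linear": [0.011, 0, 0], "turn": 0, "grip": 75}]'

```text
t: 3.8
eef_pos: [0.6408, 0.1601, 0.1865]
tcp_rot: [0.001, 0.095, 0.995, 0.0]
ft_force: [4.9, -0.4, 4.1]
gripper_width: 0.0605
grip_force: 2.5
```

Request:
step_arm --steps '[{"linear": [-0.02, 0, 0], "turn": 0, "grip": 75}, {"linear": [-0.03, 0, -0.04], "turn": 0, "grip": 75}, {"linear": [-0.03, 0, -0.09], "turn": 0, "grip": 75}, {"linear": [-0.03, 0, -0.12], "turn": 0, "grip": 75}]'

```text
t: 4.3
eef_pos: [0.6693, 0.1546, 0.3065]
tcp_rot: [-0.002, 0.095, 0.996, 0.0]
ft_force: [1.3, -1.3, -0.2]
gripper_width: 0.0604
grip_force: 0.0
```

```bash
python3 -c "
from g import *
from h import *
from m import meas
st((-270,0,300))
for n in ('side','scene'):
  p,d,W,c=snap(n);meas(n,p,W)
" | grep -e tool -e gap -e 'tintop.*c \[[56]'; python3 -c "
from g import *"
```

```text
t 4.3 p [669.3 154.6 306.5] gap [-174.6   85. ] yang(gapframe) -179.9 w 0.0604 f [ 1.3 -1.3 -0.2]
tool shift mm [84.8 95.6  6.8]
side tintop px [233. 187.] 958 c [586. 171.] sz [115.  90.] ang 79.1 z 0.030 V 135
scene tintop px [288. 193.] 858 c [588. 174.] sz [110.  93.] ang 78.5 z 0.031 V 130
```

Request:
step_arm --steps '[{"linear": [0.017, 0.019, 0], "turn": 0.175, "grip": 107}, {"linear": [0.034, 0.037, 0], "turn": 0.35, "grip": 107}, {"linear": [0.051, 0.056, 0], "turn": 0.525, "grip": 107}, {"linear": [0.068, 0.074, 0], "turn": 0.7, "grip": 107}, {"linear": [0.085, 0.093, 0], "turn": 0.875, "grip": 107}]'

```text
t: 5.03
eef_pos: [0.602, 0.2622, 0.3018]
tcp_rot: [-0.003, 0.51, 0.86, -0.003]
ft_force: [-0.1, -1.3, 0.5]
gripper_width: 0.0497
grip_force: 0.0
```

Request:
step_arm --steps '[{"linear": [0, 0, 0], "turn": 0.175, "grip": 107}, {"linear": [0, 0, 0], "turn": 0.35, "grip": 107}, {"linear": [0, 0, 0], "turn": 0.525, "grip": 107}, {"linear": [0, 0, 0], "turn": 0.696, "grip": 107}, {"linear": [0, 0, 0], "turn": 0.696, "grip": 107}]'

```text
t: 5.65
eef_pos: [0.6027, 0.2616, 0.3024]
tcp_rot: [-0.001, 0.77, 0.638, -0.003]
ft_force: [0.4, 0.1, 1.0]
gripper_width: 0.0495
grip_force: 0.0
```

```bash
python3 -c "
from g import *
st((-268,0,184));print(bot.read_state()['joint_positions'])
"
```

```text
t 5.65 p [602.7 261.6 302.4] gap [-266.8   -0.7] yang(gapframe) 90.2 w 0.0495 f [0.4 0.1 1. ]
tool shift mm [  1.5   1.4 118.4]
[2.96177050e-01 2.06969654e-01 1.61950812e+00 5.83901554e-04
 1.32154775e+00 4.83856290e-01]
```

Request:
step_arm --steps '[{"linear": [0, 0.001, 0.05], "turn": 0, "grip": 107}, {"linear": [0, 0.001, 0.09], "turn": 0, "grip": 107}, {"linear": [0, 0.001, 0.119], "turn": 0, "grip": 107}, {"linear": [0, 0.001, 0.119], "turn": 0, "grip": 107}]'

```text
t: 6.15
eef_pos: [0.6025, 0.2608, 0.1818]
tcp_rot: [-0.002, 0.77, 0.638, -0.005]
ft_force: [-0.0, -0.9, -0.4]
gripper_width: 0.0496
grip_force: 0.0
```

Request:
step_arm --steps '[{"linear": [-0.01, 0, 0], "turn": 0, "grip": 107}, {"linear": [-0.02, 0, 0], "turn": 0, "grip": 107}, {"linear": [-0.028, 0, 0], "turn": 0, "grip": 107}, {"linear": [-0.036, 0, 0], "turn": 0, "grip": 107}, {"linear": [-0.044, 0, 0], "turn": 0, "grip": 107}]'

```text
t: 6.78
eef_pos: [0.5973, 0.2184, 0.1885]
tcp_rot: [0.0, 0.771, 0.637, 0.002]
ft_force: [0.6, 4.7, 4.1]
gripper_width: 0.0498
grip_force: 2.7
```

Request:
step_arm --steps '[{"linear": [-0.009, 0, 0], "turn": 0, "grip": 107}, {"linear": [-0.018, 0, 0], "turn": 0, "grip": 107}, {"linear": [-0.027, 0, 0], "turn": 0, "grip": 107}, {"linear": [-0.036, 0, 0], "turn": 0, "grip": 107}, {"linear": [-0.042, 0, 0], "turn": 0, "grip": 107}]'

```text
t: 7.4
eef_pos: [0.5894, 0.1771, 0.1883]
tcp_rot: [0.0, 0.771, 0.637, 0.002]
ft_force: [1.3, 5.1, 3.9]
gripper_width: 0.0496
grip_force: 2.8
```

```bash
python3 -c "
from g import *
from h import *
from m import meas
st()
ims=[]
for n in ('side','scene','wrist'):
  p,d,W,c=snap(n);ims.append(p)
  meas(n,p,W)
cv2.imwrite('pics/v3.png',np.hstack([cv2.resize(ims[0][130:290,180:340],(400,400)),cv2.resize(ims[2],(400,400))])[:,:,::-1])
" | grep -e tool -e gap -e 'tintop.*c \[[56]' -e 'wrist [bf]'
```

```text
t 7.4 p [589.4 177.1 188.3] gap [-181.4    2.3] yang(gapframe) 90.1 w 0.0496 f [1.3 5.1 3.9]
side tintop px [240. 202.] 1012 c [577. 122.] sz [133.  91.] ang 78.9 z 0.030 V 138
scene tintop px [270. 198.] 1096 c [576. 118.] sz [118.  93.] ang 79.2 z 0.031 V 129
wrist tintop px [255. 290.] 6242 c [587. 159.] sz [58. 77.] ang 79.0 z 0.029 V 111
wrist block px [189. 249.] 483 c [560. 184.] sz [20. 14.] ang 79.1 z 0.033 V 42
wrist block px [319. 248.] 461 c [618. 176.] sz [20. 13.] ang 35.4 z 0.033 V 39
```

View pics/v3.png

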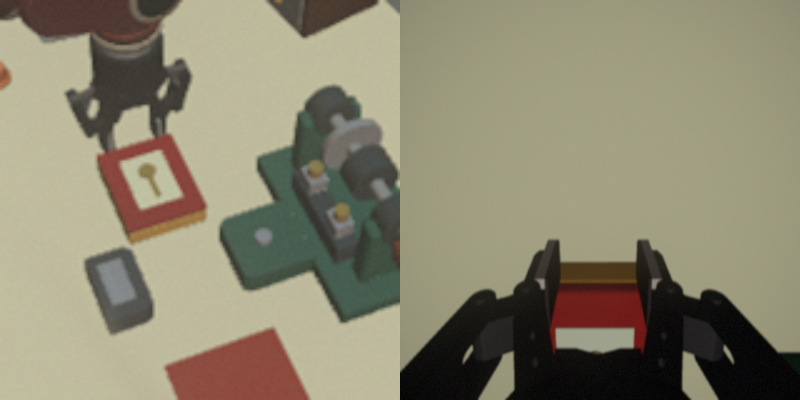

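The tin (150,185, left panel) is square and in line, about 0.5 mm off centre, with its front 60 mm before the gap's middle. I push on into the gap.

Request:
step_arm --steps '[{"linear": [-0.008, 0, 0], "turn": 0, "grip": 107}, {"linear": [-0.016, 0, 0], "turn": 0, "grip": 107}, {"linear": [-0.024, 0, 0], "turn": 0, "grip": 107}, {"linear": [-0.032, 0, 0], "turn": 0, "grip": 107}, {"linear": [-0.04, 0, 0], "turn": 0, "grip": 107}]'

```text
t: 8.18
eef_pos: [0.5814, 0.138, 0.1873]
tcp_rot: [-0.0, 0.771, 0.637, 0.001]
ft_force: [1.7, 5.3, 3.8]
gripper_width: 0.05
grip_force: 2.7
```

```bash
cat > chk.py <<'E'
from g import *
from h import *
from m import meas
st()
for n in ('side','scene'):
  p,d,W,c=snap(n);cv2.imwrite('pics/last_%s.png'%n,p[:,:,::-1])
  hsv=cv2.cvtColor(p,cv2.COLOR_RGB2HSV).astype(int);z=W[...,2]
  m=(((hsv[...,0]<32)|(hsv[...,0]>165))&(hsv[...,1]>70)&(z>.026)&(z<.034)&(abs(W[...,0]-.56)<.1)&(abs(W[...,1])<.26)).astype(np.uint8)
  q,l,s,_=cv2.connectedComponentsWithStats(m);i=1+s[1:,4].argmax()
  l=(l==i).astype(np.uint8);P=np.array([tog(w[:2]*1000) for w in W[l>0]])
  r=cv2.minAreaRect(P.astype(np.float32));print(n,'tin gap c',np.round(r[0],1),np.round(r[1]),'ang %.1f'%r[2],'ext x',P[:,0].min().round(),P[:,0].max().round(),'y',P[:,1].min().round(),P[:,1].max().round())
E
python3 chk.py
```

```text
t 8.18 p [581.4 138.  187.3] gap [-141.5    1.9] yang(gapframe) 90.1 w 0.05 f [1.7 5.3 3.8]
side tin gap c [-75.3  -0.6] [ 89. 114.] ang 89.8 ext x -132.0 -18.0 y -45.0 44.0
scene tin gap c [-78.9   3.3] [115.  97.] ang 0.9 ext x -136.0 -22.0 y -45.0 52.0
```

Request:
step_arm --steps '[{"linear": [-0.008, 0, 0], "turn": 0, "grip": 107}, {"linear": [-0.016, 0, 0], "turn": 0, "grip": 107}, {"linear": [-0.024, 0, 0], "turn": 0, "grip": 107}, {"linear": [-0.032, 0, 0], "turn": 0, "grip": 107}, {"linear": [-0.04, 0, 0], "turn": 0, "grip": 107}]'

```text
t: 8.9
eef_pos: [0.5735, 0.0979, 0.1867]
tcp_rot: [-0.0, 0.771, 0.637, -0.0]
ft_force: [0.9, 4.9, 2.4]
gripper_width: 0.0496
grip_force: 2.4
```

Request:
step_arm --steps '[{"linear": [-0.008, 0, 0], "turn": 0, "grip": 107}, {"linear": [-0.016, 0, 0], "turn": 0, "grip": 107}, {"linear": [-0.024, 0, 0], "turn": 0, "grip": 107}, {"linear": [-0.032, 0, 0], "turn": 0, "grip": 107}, {"linear": [-0.036, 0, 0], "turn": 0, "grip": 107}]'

```text
t: 9.52
eef_pos: [0.5667, 0.0625, 0.1867]
tcp_rot: [-0.0, 0.771, 0.637, -0.0]
ft_force: [1.3, 4.5, 3.4]
gripper_width: 0.0496
grip_force: 2.4
```

```bash
python3 chk.py
```

```text
t 9.53 p [566.7  62.5 186.7] gap [-64.6   1.9] yang(gapframe) 90.1 w 0.0496 f [1.3 4.5 3.4]
side tin gap c [ 2.7 -0.1] [ 90. 113.] ang 90.0 ext x -54.0 59.0 y -45.0 45.0
scene tin gap c [-2.2  0.3] [100. 113.] ang 89.6 ext x -59.0 54.0 y -49.0 50.0
```

View pics/last_side.png

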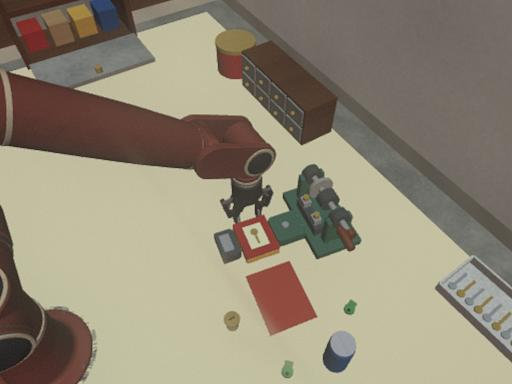

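The tin at (257,238) lies in the gap between the block (228,245) and the foot (288,226), square to it. I continue to the patch.

Request:
step_arm --steps '[{"linear": [-0.009, 0, 0], "turn": 0, "grip": 107}, {"linear": [-0.018, 0, 0], "turn": 0, "grip": 107}, {"linear": [-0.027, 0, 0], "turn": 0, "grip": 107}, {"linear": [-0.036, 0, 0], "turn": 0, "grip": 107}, {"linear": [-0.045, 0, 0], "turn": 0, "grip": 107}]'

```text
t: 10.25
eef_pos: [0.558, 0.0182, 0.1864]
tcp_rot: [-0.0, 0.771, 0.637, -0.0]
ft_force: [0.9, 3.5, 1.4]
gripper_width: 0.0496
grip_force: 1.6
```

Request:
step_arm --steps '[{"linear": [-0.009, 0, 0], "turn": 0, "grip": 107}, {"linear": [-0.018, 0, 0], "turn": 0, "grip": 107}, {"linear": [-0.027, 0, 0], "turn": 0, "grip": 107}, {"linear": [-0.036, 0, 0], "turn": 0, "grip": 107}, {"linear": [-0.045, 0, 0], "turn": 0, "grip": 107}]'

```text
t: 10.88
eef_pos: [0.5495, -0.0259, 0.1864]
tcp_rot: [-0.0, 0.771, 0.637, -0.0]
ft_force: [0.5, 1.7, -0.4]
gripper_width: 0.0499
grip_force: 1.0
```

Request:
step_arm --steps '[{"linear": [-0.009, 0, 0], "turn": 0, "grip": 107}, {"linear": [-0.018, 0, 0], "turn": 0, "grip": 107}, {"linear": [-0.027, -0.001, 0], "turn": 0, "grip": 107}, {"linear": [-0.036, -0.002, 0], "turn": 0, "grip": 107}, {"linear": [-0.045, -0.002, 0], "turn": 0, "grip": 107}]'

```text
t: 11.5
eef_pos: [0.5391, -0.0696, 0.1867]
tcp_rot: [-0.0, 0.771, 0.637, -0.0]
ft_force: [0.6, 1.6, -1.1]
gripper_width: 0.0496
grip_force: 1.0
```

```bash
python3 chk.py
```

```text
t 11.5 p [539.1 -69.6 186.7] gap [70.4  0. ] yang(gapframe) 90.1 w 0.0496 f [ 0.6  1.6 -1.1]
side tin gap c [136.8  -1.9] [ 90. 112.] ang 90.0 ext x 81.0 193.0 y -47.0 43.0
scene tin gap c [134.3   0.3] [111.  94.] ang 0.2 ext x 79.0 190.0 y -47.0 47.0
```

View pics/last_side.png

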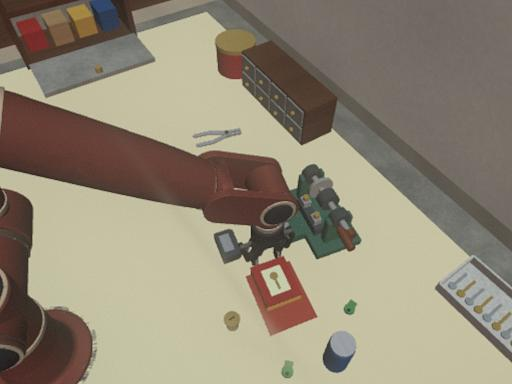

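The tin (277,283) is on the near part of the patch, square, about 29 mm short of centre.

Request:
step_arm --steps '[{"linear": [-0.008, 0, 0], "turn": 0, "grip": 107}, {"linear": [-0.016, 0, 0], "turn": 0, "grip": 107}, {"linear": [-0.023, 0, 0], "turn": 0, "grip": 107}, {"linear": [-0.028, 0, 0], "turn": 0, "grip": 107}, {"linear": [-0.028, 0, 0], "turn": 0, "grip": 107}]'

```text
t: 12.22
eef_pos: [0.534, -0.0972, 0.1868]
tcp_rot: [0.001, 0.771, 0.637, -0.0]
ft_force: [0.0, -0.2, -0.1]
gripper_width: 0.0494
grip_force: 0.0
```

Request:
step_arm --steps '[{"linear": [0.015, 0, 0], "turn": 0, "grip": 107}, {"linear": [0.02, 0, -0.03], "turn": 0, "grip": 107}, {"linear": [0.02, 0, -0.08], "turn": 0, "grip": 107}, {"linear": [0.02, 0, -0.13], "turn": 0, "grip": 107}, {"linear": [0.02, 0, -0.13], "turn": 0, "grip": 107}]'

```text
t: 12.85
eef_pos: [0.5395, -0.0766, 0.3223]
tcp_rot: [0.004, 0.771, 0.637, 0.003]
ft_force: [0.4, -0.3, -0.2]
gripper_width: 0.0496
grip_force: 0.0
```

```bash
python3 chk.py; python3 -c "
from h import *
from g import tog
W=None
for n in ('side','scene'):
  p,d,W,c=snap(n);hsv=cv2.cvtColor(p,cv2.COLOR_RGB2HSV).astype(int)
  m=((hsv[...,0]<12)|(hsv[...,0]>168))&(hsv[...,1]>110)&(abs(W[...,2])<.008)&(abs(W[...,0]-.52)<.12)&(abs(W[...,1]+.163)<.13)
  P=np.array([tog(w[:2]*1000) for w in W[m]]);print('bay',n,np.percentile(P,[.5,99.5],axis=0).round())"
```

```text
t 12.85 p [539.5 -76.6 322.3] gap [77.2  1.8] yang(gapframe) 90.2 w 0.0496 f [ 0.4 -0.3 -0.2]
side tin gap c [165.4  -1.8] [111.  90.] ang 0.4 ext x 110.0 221.0 y -47.0 43.0
scene tin gap c [161.9  -0.8] [110.  93.] ang 0.1 ext x 107.0 217.0 y -47.0 46.0
bay side [[ 88. -61.]
 [246.  56.]]
bay scene [[ 86. -58.]
 [243.  58.]]
```

View pics/last_side.png

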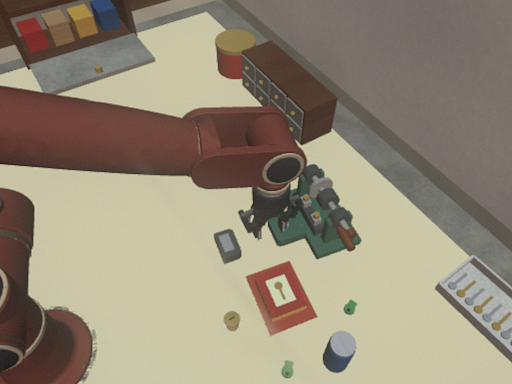

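The tin (281,293) is centred on the patch to within about 4 mm and square, the gripper is clear, and everything else stands as before. I hand it in.

```bash
python3 -c "
from cell import bot
print(bot.hand_in())"
```

```text
the job is handed in; nothing more can be done
None
```

The tin went through the gap square and now lies on the red patch, about 4 mm off its centre, with the robot clear; I saw nothing else moved, and handed the job in at about 13 s (no verdict was returned).

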